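# Stow a connecting rod in the steel parts chest with the folding lid stay

### The arm

A 6-joint arm with a two-finger parallel gripper is mounted at the origin on the work surface. World frame = base frame: x ahead of the robot, y to its left, z up, the work surface at z = 0. Lengths are in m, angles in degrees, forces in N, time in s.
With the tool pointing down it reaches from about 0.375 to 0.9 m from the base axis. Payload 3.1 kg.
Tool frame: the origin (TCP) lies at the very end of the fingers, on their centre line; the grasp point (between the pads) lies 19 mm behind it (grasp_offset is the distance from the TCP to the grasp point, in m); z points along the fingers, y is the direction in which the jaws open and shut (so a half turn about z gives the same grasp; the last joint's range is limited). The gripper opens to 87 mm and grips with 3 to 60 N. Pads are 19 mm wide; open, the fingers measure 117 mm over their backs; the gripper's body (75 mm by 190 mm) begins 51 mm behind the grasp point.
Start: joints at [58.585, 30.224, 82.088, -0, 67.689, -10.227], TCP at [0.226, 0.583, 0.223] pointing down, gripper open.
Joint ranges: [-176.69, 176.69], [-43.24, 126.21], [12.49, 139.97], [-82, 262], [0, 151.66], [-163.58, 163.58]. Speed limits (degrees/s): [159.86, 159.86, 180, 180, 180, 180].

### API

Orientations are given as a 3x3 rotation matrix whose columns are the frame's x, y, z axes.
In Python, from rig import * gives the robot as it stands. The module is installed in compiled form; this text tells all that it offers.
- The arm moves only by the tool play_rows, never from a script. Its argument "plan" is a list that holds one entry, the list of rows, each a list of 7 numbers: the shift along the world's x, y, z each as a share of 5 cm, from -1 to 1, then the turn, a rotation vector about the world's x, y, z each as a share of pi rad, from -1 to 1, then the gripper's target within -1 to 1 (fully open at 1, half-way at 0, shut at -1). A call has 1 to 12 rows; each row shifts and turns the commanded pose from where the row before left it; what a row does not reach is not made up. A row lasts 1/10 s, in which the tool goes at most 50 mm and 8.59 degrees, less where a joint would pass 70% of its speed; a pose out of reach is approached as far as the arm can. A call with a number of a shift or a turn outside -1 to 1 is refused whole. A call with a gripper value outside its range is refused whole. The fingers move at their own pace and stop on an object; the grip force is fixed at half the most. Time passes only in rows, so rows that do not move let the fingers close. It gives the time, the measured TCP pose, the force and the opening at its end, in the units of the state.
- read_state(): the state, without advancing time (a new reading comes with each control period).
- capture(name): name is "scene" or "top"; returns the picture (400x640x3 uint8, red, green, blue); there is no depth.
- camera_params(name): a dict with "intrinsics" (3x3 intrinsics, pixels), "R" (3x3) and "t" (3): a world point X has camera coordinates R X + t. Camera axes: x right, y down, z forward; pixel columns grow to the right and rows downward; lengths in m; the calibration is good to about 2 mm. A picture is of the moment at which its call begins. camera_params takes no time and is no camera call.
- hand_in(): hands the job in, once; it reports no verdict.
The state is a dict: "time_s": time; "joint_positions": joint angles; "qvel": joint speeds; "tau": joint torques, N m; "position": TCP position; "tcp_rot": TCP orientation; "force": force on the tool from outside, world axes, zero at the start; "moment": the same for the moment, N m; "opening": opening from 0.0 (shut) to 1.0 (fully open).
Only numpy, scipy, OpenCV 4.12 (cv2) and the standard library are available. Lean on these libraries where they do the work, as an engineer would, in place of code of your own. Each camera call takes 0.05 s, during which the arm holds its last target. There are 200 camera calls.

### The job

Put the connecting rod that lies on the bench away in the steel parts chest: raise the lid until its folding stay drops past straight and locks, let it stand, and lay the rod flat in the empty right-hand bay. Then free the stay by lifting its knee (the one with the black grip) back past straight so that it folds, and lower the lid gently until it is fully shut. Do not drop the rod or let the lid fall, and leave the other parts on the bench and in the chest where they are.

Things in the scene. Friction and masses are not known exactly. Their poses are not given: they have to be found in the camera images.
- chest: Grey steel parts chest, fixed: 260 wide (y), 200 deep (x), 80 high, walls 4. Origin: centre of its underside, at bench height; +x points to the back (hinge), -x to the front (handle), z up. A divider, top 50 above the bench, parts it into left (+y) and right (-y) bays, each 124 wide and 192 long (along x), floors 16 above the bench. The left bay already holds a like rod, the right one is empty
- chest_bay_right (a point): Centre of the floor of the empty right-hand bay; axes as the chest's (x to the back)
- chest_hinge (a point): Middle of the lid's hinge line, at the chest's back upper edge (80 above the bench); axes as the chest's. The hinge runs along y
- lid (a joint): Lid angle, rad: 0 shut, grows as the front edge rises. 1.46 is the highest the stay allows (arms straight); locked on its stay it stands at 1.43. The lid weighs 0.6 kg, its hinge is stiff: unlocked, it stays by itself only above about 1.27 and falls shut when let go below that
- lid_handle (a point): Middle of the lid's handle: a round steel bar, 12 diameter, 120 long along the lid's y, on two legs at its ends, in the lid's plane, 42 in front of the lid's edge (36 clear between them). It lies 247 from the hinge line (lid's -x) and, lid shut, 4 below it: 76 above the bench with free space beneath; about 324 above the bench when open. Axes are the lid's, as the chest's when shut
- stay_foot (a point): Lower pivot of the folding stay, 12 out from the chest's right (-y) side, 45 above the bench; axes as the chest's. The stay is outside the chest on its right: two flat steel arms, each 88 between pivots, from this foot to the knee and from the knee to the lid's right edge
- stay_grip (a point): Middle of the black round grip on the stay's knee: 16 diameter, 46 long, level along the chest's y, its middle 50 out from the chest's right side. It moves on a circle of radius 88 about the stay's foot: low, in front of the foot with the lid shut; above and behind the foot (112 above the bench) with the stay locked
- stay_knee (a joint): Knee angle, rad: 0 folded (lid shut), 2.81 straight, 3.13 locked at a stop. With the lid at its highest and eased, the knee drops to the stop by its weight; the lid then cannot be lowered. To free it, swing the grip up and forward (-x) about the foot (some 4 N); the lid lifts slightly at straight. Swung 30 to 50 mm it stays, lid near 1.38, knee near 2.3; less, it drops back; farther, the lid falls
- rod: The loose dark steel connecting rod, flat on the bench: 165 long, 24 thick, about 0.42 kg. Its big end (ring 60 diameter, 72 wide over the bolt lugs) reaches 75 from the origin towards its +x, its small end (ring 30) 90 towards -x. Shank between, along x, 22 wide, 16 high (4 to 20 above the underside). Origin: on the underside at the balance point, in the shank; z up
- rod_grip (a point): The point in the middle of the rod's shank at its balance point, 12 above the underside; axes as the rod's
- rod_stored: The like rod that already lies flat in the chest's left bay: leave it. Same axes as the loose rod
- piston: Bystander: aluminium piston standing on the bench, 76 diameter, 58 high; origin at its underside
- oil_filter: Bystander: white oil filter standing on the bench, 73 diameter, 86 high; origin at its underside
- sprocket: Bystander: steel timing sprocket lying flat, 92 diameter, 20 high; origin at its underside
- spanner: Bystander: steel spanner lying on the bench, 190 long
Not all that is in view belongs to the job. What is shaped like the rod but purple or yellow is not meant.

How it is judged:
By the outcome, as a careful person would: the job done as asked, in the order asked, and still so for the second after the job is handed in, with the robot touching nothing.
It also fails if it takes over 72 s, if anything falls off the work surface, if the arm or the gripper's body presses on something with over 40 N, if the wrist force passes 120 N, or if a joint passes its speed limit or range.

## Working session

There is one attempt and no reset: what is moved stays moved. The work goes in short steps, Python scripts to look and compute and a tool call to move; the robot and the scene stay as the last step left them, time stands still between calls to the robot, and variables do not carry over. Pictures are saved under pics/ and viewed, about 8 in all and at most 12, crops included, and the job is handed in when it is done.

Besides the shell and the picture viewer there is one more tool, called after ">>>" in YAML: its name, and indented under it one key for each argument. play_rows: Moves the arm, as the interface text tells. Its arguments: {"type":"object","properties":{"plan":{"type":"array"}},"required":["plan"]}

```bash
mkdir -p pics; cat > h.py <<'E'
from rig import *
import numpy as np, cv2
def ray(cam,u,v):
    p=camera_params(cam);K=np.array(p["intrinsics"]);R=np.array(p["R"]);t=np.array(p["t"]).ravel()
    return -R.T@t, R.T@np.linalg.inv(K)@np.array([u,v,1.])
def on(cam,u,v,z):
    o,d=ray(cam,u,v); return o+d*(z-o[2])/d[2]
def proj(cam,X):
    p=camera_params(cam);c=np.array(p["R"])@np.array(X)+np.array(p["t"]).ravel();q=np.array(p["intrinsics"])@c;return q[:2]/q[2]
def save(name,fn,crop=None,s=1):
    im=capture(name);cv2.imwrite("pics/raw_"+fn,im[:,:,::-1])
    if crop: im=im[crop[1]:crop[3],crop[0]:crop[2]]
    cv2.imwrite("pics/"+fn,cv2.resize(im,None,fx=s,fy=s,interpolation=cv2.INTER_CUBIC)[:,:,::-1]);return im
E
python3 - <<'E'
from h import *
save("top","t1.png",s=1.25);save("scene","s1.png",s=1.25)
for n in("top","scene"):
    o,d=ray(n,320,200);print(n,o,d)
print(read_state())
E
```

```text
top [ 0.35297568 -0.09507375  1.62954689] [ 0.06164328  0.00754826 -0.99810586]
scene [ 1.28131405 -0.58500921  0.81860495] [-0.66508453  0.39884907 -0.63175666]
{'time_s': 0.1, 'joint_positions': array([ 5.85855192e+01,  3.02726062e+01,  8.21506510e+01, -1.66243711e-04,
        6.76890463e+01, -1.02255279e+01]), 'qvel': array([ 0.01512744, -0.08938237, -0.29745901,  0.0375601 ,  0.00578612,
        0.04897996]), 'tau': array([-5.22192186e-04, -4.40986776e+01, -1.77150840e+01,  6.34365133e-02,
        5.33846312e-02, -6.44284455e-05]), 'position': array([0.22550258, 0.58218081, 0.22167165]), 'tcp_rot': array([[-9.32393731e-01,  3.61442790e-01, -1.01934421e-03],
       [ 3.61444063e-01,  9.32392292e-01, -1.67415516e-03],
       [ 3.45317368e-04, -1.92940769e-03, -9.99998079e-01]]), 'force': array([ 0.48910377,  0.69757454, -0.38814127]), 'moment': array([ 0.00893809,  0.02809719, -0.01349169]), 'opening': 1.0004929931816127}
```

View pics/t1.png

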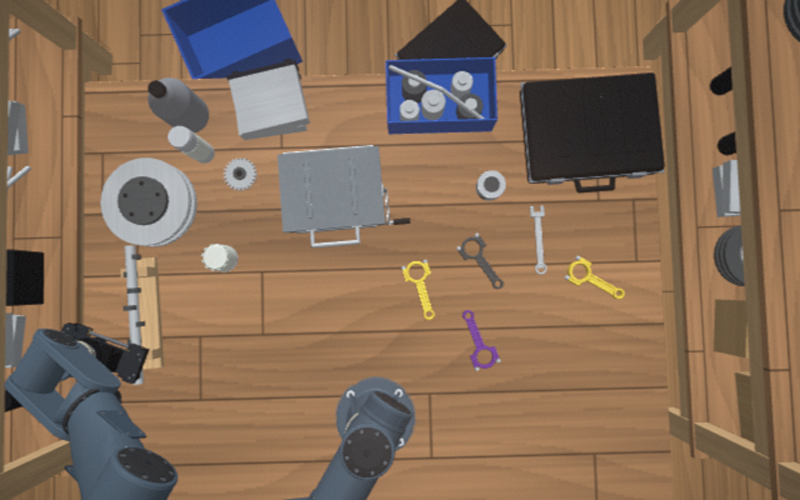

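View pics/s1.png

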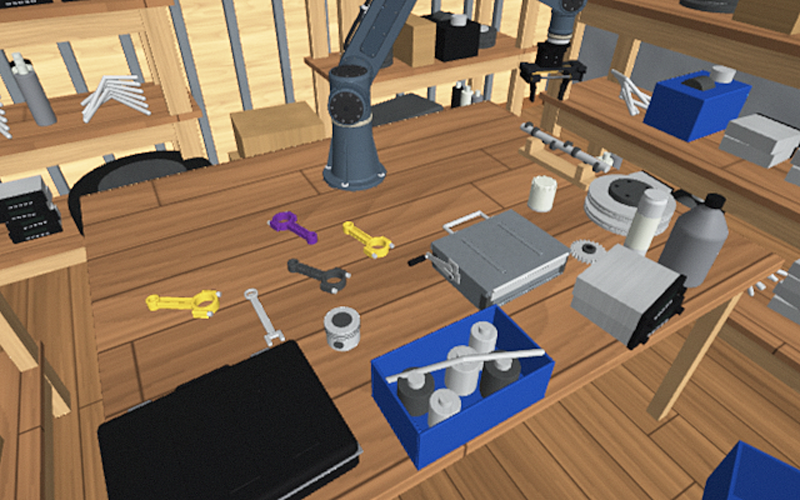

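The top view shows the chest at about (332,190) displayed px, its handle at (335,240) and the black grip at (400,221). There are four rod shapes: dark at (480,262), yellow at (419,290) and (595,278), purple at (481,340). The dark steel one fits the description, so I'll confirm it in a crop and measure it.

```bash
python3 - <<'E'
from h import *
im=cv2.imread("pics/raw_t1.png")
c=im[105:245,215:425];cv2.imwrite("pics/c1.png",cv2.resize(c,None,fx=3.8,fy=3.8,interpolation=cv2.INTER_CUBIC))
# dark rod mask
sub=im[180:240,355:410].astype(int)
m=((sub.max(2)-sub.min(2)<35)&(sub.max(2)<110)).astype(np.uint8)
n,l,st,ce=cv2.connectedComponentsWithStats(m);k=1+st[1:,4].argmax();print(st[k],ce[k]+[355,180])
ys,xs=np.where(l==k)
P=np.array([on("top",x+355,y+180,0.018)[:2] for x,y in zip(xs,ys)])
mu=P.mean(0);w,v=np.linalg.eigh(np.cov((P-mu).T));a=v[:,1];q=(P-mu)@a;p2=(P-mu)@v[:,0]
print(mu,a,np.degrees(np.arctan2(a[1],a[0])),q.min(),q.max(),p2.min(),p2.max())
for lo in np.linspace(q.min(),q.max(),12)[:-1]:
    s=(q>=lo)&(q<lo+.016);print(round(lo,3),s.sum(),np.ptp(p2[s]).round(3),p2[s].mean().round(4))
E
```

```text
[ 12   9  35  42 318] [384.25471698 208.        ]
[ 0.41917318 -0.30175479] [-0.83446501 -0.55106093] -146.5601725720912 -0.06956404501569229 0.09120992414453762 -0.035630505794601315 0.0350822791643567
-0.07 41 0.067 0.0019
-0.055 42 0.071 -0.0005
-0.04 43 0.07 -0.0019
-0.026 36 0.059 -0.0008
-0.011 29 0.02 -0.0002
0.004 29 0.021 -0.0011
0.018 30 0.022 0.001
0.033 28 0.019 -0.0
0.047 29 0.02 0.0
0.062 22 0.025 -0.0001
0.077 15 0.025 0.0005
```

View pics/c1.png

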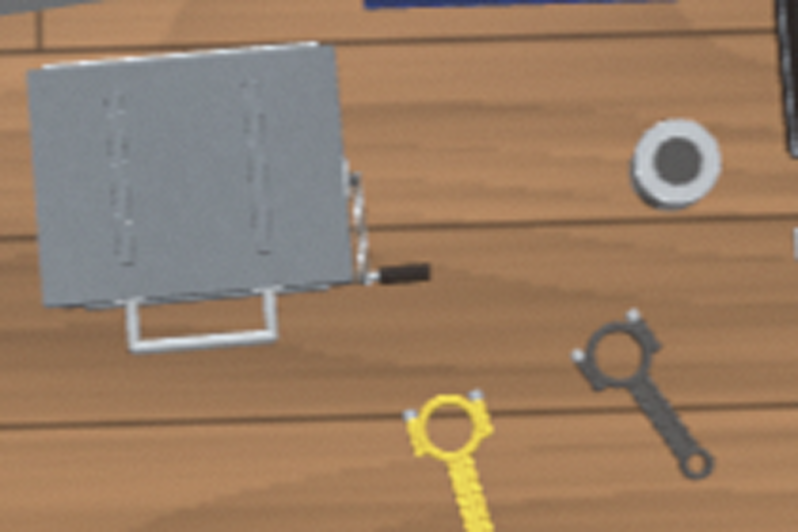

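```bash
python3 - <<'E'
from h import *
from scipy.optimize import fsolve
cp=lambda x,y,z:on("top",215+x/3.8,105+y/3.8,z)
C=np.array([cp(28,72,.082),cp(332,45,.082),cp(352,281,.082),cp(44,305,.082)]);print(C.round(4))
for i in range(4):print(np.linalg.norm(C[i]-C[(i+1)%4])[()].round(4),end=' ')
f=C[3]-C[2];print("yaw from left-edge dirs",[np.degrees(np.arctan2(d[1],d[0])).round(2) for d in(C[0]-C[3],C[1]-C[2],)],[np.degrees(np.arctan2(-d[0],d[1])).round(2) for d in(C[0]-C[1],C[3]-C[2])])
h1,h2=cp(132,349,.076),cp(274,338,.076);print("handle",h1,h2,(h1+h2)/2,np.degrees(np.arctan2(-(h1-h2)[0],(h1-h2)[1])))
print("centre",C.mean(0),"grip ends",cp(378,275,.04),cp(430,271,.04))
def eq(p):
    a,h,xf=p
    A=lambda t:np.array([-a*np.cos(t)-h*np.sin(t)*-1*-1, a*np.sin(t)+h*np.cos(t)])
    d=lambda t:np.linalg.norm(A(t)-[xf,-.035])
    return [d(0)-.176*np.sin(.165),d(1.46)-.176,d(1.43)-.176*np.cos(.16)]
print(fsolve(eq,[.12,-.01,-.104],full_output=True)[::3],fsolve(eq,[.12,-.01,-.104]))
E
```

```text
[[ 0.7103  0.2339  0.082 ]
 [ 0.7269 -0.0322  0.082 ]
 [ 0.5192 -0.0445  0.082 ]
 [ 0.5056  0.223   0.082 ]]
0.2666 0.2081 0.2678 0.205 yaw from left-edge dirs [np.float64(3.06), np.float64(3.38)] [np.float64(3.57), np.float64(2.91)]
handle [0.4656908  0.14830479 0.076     ] [0.47190637 0.02474474 0.076     ] [0.46879858 0.08652477 0.076     ] 2.879780764148688
centre [0.6154721  0.09504517 0.082     ] grip ends [ 0.52841229 -0.06639624  0.04      ] [ 0.53072776 -0.11281732  0.04      ]
(array([ 0.10959569, -0.00611377, -0.10840792]), 'The iteration is not making good progress, as measured by the \n improvement from the last ten iterations.') [ 0.10959569 -0.00611377 -0.10840792]<stdin>:14: RuntimeWarning: The iteration is not making good progress, as measured by the 
 improvement from the last ten iterations.
```

The crop confirms the dark rod: big end at (618,352), small end at (697,463) in crop pixels. I estimate the chest at (0.6155, 0.0948) with yaw +3.1°, and the handle middle at (0.469, 0.087). Next I move above the handle.

>>> play_rows:
  plan:
    - [[0.405,-0.825,0,0,0,-0.0304,-0.2],[0.405,-0.825,0,0,0,-0.0304,-0.2],[0.405,-0.825,0,0,0,-0.0304,-0.2],[0.405,-0.825,0,0,0,-0.0304,-0.2],[0.405,-0.825,0,0,0,-0.0304,-0.2],[0.405,-0.825,0,0,0,-0.0304,-0.2],[0.405,-0.825,0,0,0,-0.0304,-0.2],[0.405,-0.825,0,0,0,-0.0304,-0.2],[0.405,-0.825,0,0,0,-0.0304,-0.2],[0.405,-0.825,0,0,0,-0.0304,-0.2],[0.405,-0.825,0,0,0,-0.0304,-0.2],[0.405,-0.825,0,0,0,-0.0304,-0.2]]

```text
time_s: 1.3
position: [0.4692, 0.0859, 0.2224]
tcp_rot: [[-0.051, 0.999, -0.0], [0.999, 0.051, 0.0], [0.0, -0.0, -1.0]]
force: [0.8, 0.2, -0.8]
opening: 0.398
```

>>> play_rows:
  plan:
    - [[0,0,-0.6,0,0,0,-0.2],[0,0,-0.6,0,0,0,-0.2],[0,0,-0.6,0,0,0,-0.2],[0,0,-0.5,0,0,0,-0.2],[0,0,-0.5,0,0,0,-0.2],[0,0,-0.3,0,0,0,-0.2],[0,0,-0.2,0,0,0,-0.2]]

```text
time_s: 2.0
position: [0.4681, 0.0877, 0.0561]
tcp_rot: [[-0.055, 0.998, -0.002], [0.998, 0.055, 0.0], [0.0, -0.002, -1.0]]
force: [-1.2, 0.6, 0.1]
opening: 0.401
```

```bash
python3 - <<'E'
from h import *
save("scene","s2.png",(320,110,500,260),4)
s=read_state();print(s["position"],s["force"])
E
```

```text
[0.46767026 0.08769846 0.05539202] [ 0.03850801  0.30294036 -1.26771232]
```

View pics/s2.png

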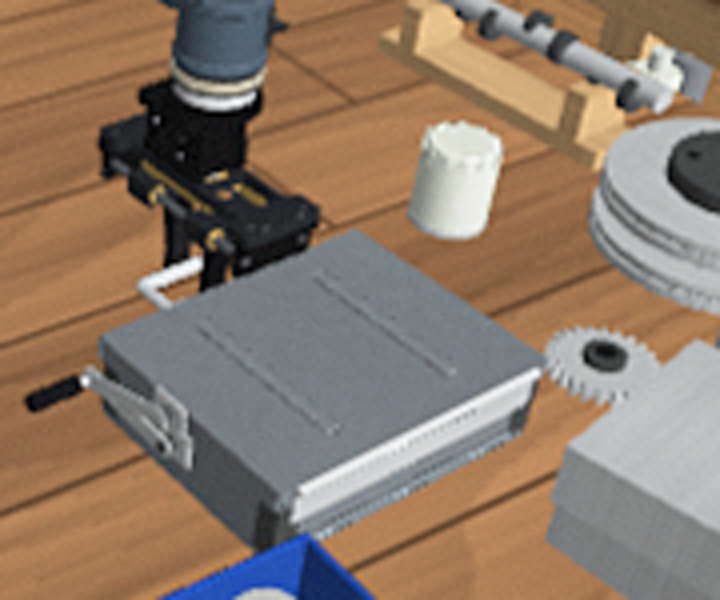

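The picture (crop) shows the fingers straddling the handle bar at (205,270), with the rear finger in the gap. I'll close the gripper.

>>> play_rows:
  plan:
    - [[0,0,0,0,0,0,-1],[0,0,0,0,0,0,-1],[0,0,0,0,0,0,-1],[0,0,0,0,0,0,-1],[0,0,0,0,0,0,-1]]

```text
time_s: 2.55
position: [0.4708, 0.0878, 0.0584]
tcp_rot: [[-0.055, 0.998, 0.004], [0.998, 0.055, 0.0], [-0.0, 0.004, -1.0]]
force: [3.3, 0.9, 1.6]
opening: 0.125
```

```bash
python3 - <<'E'
from h import *
s=read_state();print(s["position"],s["force"],s["opening"])
# arc increments for handle: from angle 0, equal steps; units of 5cm along chest x / z, rotated 3.1deg
r=np.hypot(.247,.004);p0=np.arctan2(-.004,.247)
P=lambda t:np.array([-r*np.cos(t+p0),r*np.sin(t+p0)])
A=np.linspace(0,1.44,25)
for i in range(24):
    d=P(A[i+1])-P(A[i]);print(round(A[i+1],2),(np.array([d[0]*.9985,d[0]*.054,d[1]])/.05).round(3).tolist())
print(P(1.43)-P(0),P(1.46)-P(0),P(1.38)-P(0))
E
```

```text
[0.47076968 0.08778247 0.05838074] [3.28095802 0.92935245 1.63718203] 0.1252510292887533
0.06 [0.004, 0.0, 0.296]
0.12 [0.022, 0.001, 0.296]
0.18 [0.039, 0.002, 0.294]
0.24 [0.057, 0.003, 0.291]
0.3 [0.074, 0.004, 0.287]
0.36 [0.091, 0.005, 0.282]
0.42 [0.108, 0.006, 0.276]
0.48 [0.124, 0.007, 0.269]
0.54 [0.14, 0.008, 0.261]
0.6 [0.156, 0.008, 0.252]
0.66 [0.17, 0.009, 0.242]
0.72 [0.185, 0.01, 0.232]
0.78 [0.198, 0.011, 0.22]
0.84 [0.211, 0.011, 0.208]
0.9 [0.223, 0.012, 0.195]
0.96 [0.234, 0.013, 0.181]
1.02 [0.245, 0.013, 0.167]
1.08 [0.254, 0.014, 0.152]
1.14 [0.263, 0.014, 0.136]
1.2 [0.271, 0.015, 0.12]
1.26 [0.277, 0.015, 0.104]
1.32 [0.283, 0.015, 0.087]
1.38 [0.288, 0.016, 0.07]
1.44 [0.291, 0.016, 0.052]
[0.20837768 0.2479945 ] [0.21571379 0.24904321] [0.1962313  0.24575926]
```

>>> play_rows:
  plan:
    - [[0.04,0,0.296,0,0,0,-1],[0.03,0.001,0.296,0,0,0,-1],[0.04,0.002,0.294,0,0,0,-1],[0.057,0.003,0.291,0,0,0,-1],[0.074,0.004,0.287,0,0,0,-1],[0.091,0.005,0.282,0,0,0,-1],[0.108,0.006,0.276,0,0,0,-1],[0.124,0.007,0.269,0,0,0,-1],[0.14,0.008,0.261,0,0,0,-1],[0.156,0.008,0.252,0,0,0,-1],[0.17,0.009,0.242,0,0,0,-1],[0.185,0.01,0.232,0,0,0,-1]]

```text
time_s: 3.75
position: [0.5243, 0.0908, 0.2202]
tcp_rot: [[-0.055, 0.998, -0.013], [0.998, 0.055, -0.0], [0.0, -0.013, -1.0]]
force: [-4.6, -0.9, -3.6]
opening: 0.127
```

>>> play_rows:
  plan:
    - [[0.198,0.011,0.22,0,0,0,-1],[0.211,0.011,0.208,0,0,0,-1],[0.223,0.012,0.195,0,0,0,-1],[0.234,0.013,0.181,0,0,0,-1],[0.245,0.013,0.167,0,0,0,-1],[0.254,0.014,0.152,0,0,0,-1],[0.263,0.014,0.136,0,0,0,-1],[0.271,0.015,0.12,0,0,0,-1],[0.277,0.015,0.104,0,0,0,-1],[0.283,0.015,0.087,0,0,0,-1],[0.14,0.008,0.035,0,0,0,-1],[0.14,0.008,0.03,0,0,0,-1]]

```text
time_s: 4.95
position: [0.6651, 0.0988, 0.3062]
tcp_rot: [[-0.055, 0.998, -0.002], [0.998, 0.055, 0.0], [0.0, -0.002, -1.0]]
force: [-4.2, 0.9, 10.5]
opening: 0.127
```

>>> play_rows:
  plan:
    - [[0,0,0,0,0,0,-1]]

```text
time_s: 5.05
position: [0.6665, 0.0989, 0.3065]
tcp_rot: [[-0.055, 0.998, 0.002], [0.998, 0.055, 0.001], [0.001, 0.002, -1.0]]
force: [-3.0, 0.4, 10.8]
opening: 0.126
```

>>> play_rows:
  plan:
    - [[0.1,0.005,0.04,0,0,0,-1],[0.1,0.005,0.04,0,0,0,-1],[0.08,0.004,0.02,0,0,0,-1],[0.06,0.003,0.01,0,0,0,-1],[0,0,0,0,0,0,-1]]

```text
time_s: 5.55
position: [0.6843, 0.0999, 0.3092]
tcp_rot: [[-0.055, 0.998, 0.002], [0.998, 0.055, 0.001], [0.001, 0.002, -1.0]]
force: [-0.6, 2.2, 4.4]
opening: 0.13
```

>>> play_rows:
  plan:
    - [[0.06,0.003,0.0,0,0,0,-1],[0,0,0,0,0,0,-1]]

```text
time_s: 5.75
position: [0.6859, 0.0999, 0.3094]
tcp_rot: [[-0.055, 0.998, -0.002], [0.998, 0.055, 0.001], [0.001, -0.002, -1.0]]
force: [-5.0, 1.9, 7.7]
opening: 0.122
```

>>> play_rows:
  plan:
    - [[0.06,0.003,0.0,0,0,0,-1],[0.04,0.0,0.0,0,0,0,-1],[0,0,0,0,0,0,-1],[0,0,0,0,0,0,-1]]

```text
time_s: 6.15
position: [0.6871, 0.1, 0.3095]
tcp_rot: [[-0.056, 0.998, -0.01], [0.998, 0.056, 0.0], [0.001, -0.01, -1.0]]
force: [-11.9, 1.5, 10.5]
opening: 0.128
```

>>> play_rows:
  plan:
    - [[-0.04,0,0.0,0,0,0,-1],[-0.04,0.0,0.0,0,0,0,-1],[-0.04,0,0,0,0,0,-1],[-0.04,0,0,0,0,0,-1],[-0.04,0,0,0,0,0,-1],[0,0,0,0,0,0,-1]]

```text
time_s: 6.75
position: [0.6813, 0.0997, 0.3088]
tcp_rot: [[-0.055, 0.998, -0.0], [0.998, 0.055, 0.0], [0.0, -0.0, -1.0]]
force: [-1.9, 2.2, 5.4]
opening: 0.124
```

```bash
python3 - <<'E'
from h import *
save("scene","s3.png",(320,60,500,210),4)
print(read_state()["force"])
E
```

```text
[-2.44750846  1.81941211  6.46721923]
```

View pics/s3.png

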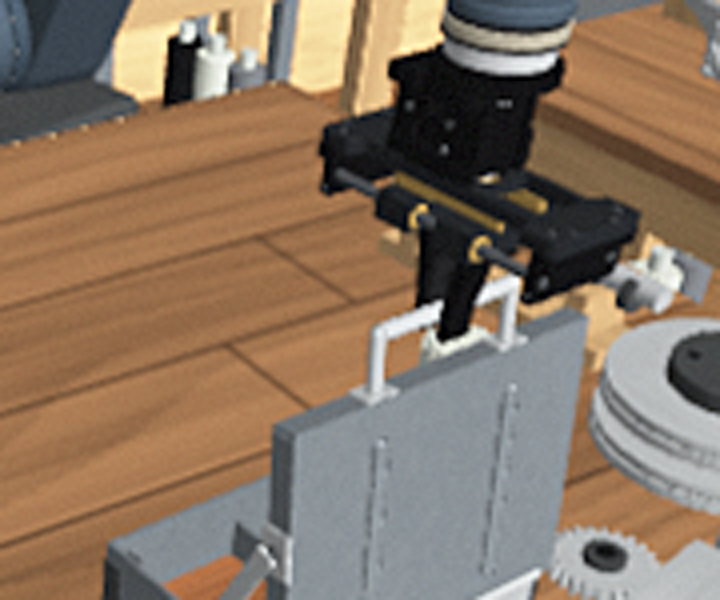

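```bash
python3 - <<'E'
from h import *
im=cv2.imread("pics/raw_s3.png")
cv2.imwrite("pics/c3.png",cv2.resize(im[150:250,290:410],None,fx=5,fy=5,interpolation=cv2.INTER_CUBIC))
def w(cx,cy,z):return np.array([.6155+.9985*cx-.054*cy,.0948+.054*cx+.9985*cy,z])
for fx in(-.01,0):print((proj("scene",w(fx+.057,-.18,.112))-[290,150])*5, (proj("scene",w(fx,-.142,.045))-[290,150])*5)
sub=im[150:250,290:410].astype(int)
m=(sub.max(2)<60).astype(np.uint8);n,l,st,ce=cv2.connectedComponentsWithStats(m)
for k in range(1,n):
    if st[k,4]>15:print(st[k],ce[k]*5)
E
```

```text
[365.16125231 354.47237772] [346.27985555 360.42945863]
[376.72959175 365.0195073 ] [356.77063503 370.12832631]
[56 50  4 14 44] [286.81818182 282.5       ]
[66 65 16 10 88] [368.86363636 345.90909091]
[93 84  7 14 57] [479.12280702 455.78947368]
```

View pics/c3.png

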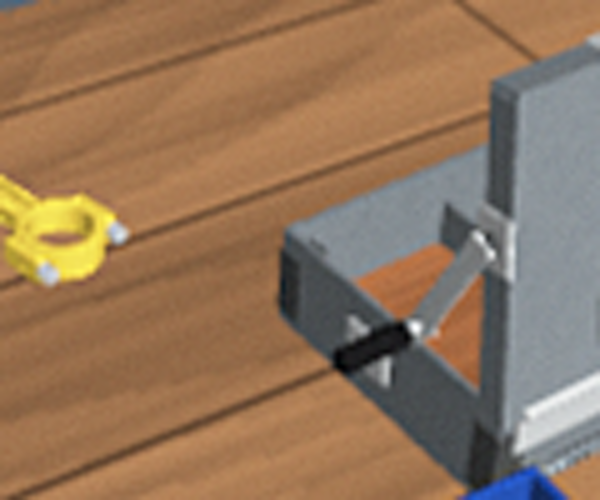

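>>> play_rows:
  plan:
    - [[-0.06,0,0.0,0,0,0,-1],[-0.06,0.0,0.0,0,0,0,-1],[-0.06,0,0,0,0,0,-1],[-0.06,0,0,0,0,0,-1],[0,0,0,0,0,0,-1],[0,0,0,0,0,0,-1]]

```text
time_s: 7.4
position: [0.6768, 0.0994, 0.3082]
tcp_rot: [[-0.054, 0.998, 0.017], [0.999, 0.054, 0.001], [0.0, 0.017, -1.0]]
force: [15.2, 1.5, -5.4]
opening: 0.125
```

```bash
python3 - <<'E'
from h import *
save("top","t3.png");save("scene","s4.png")
def w(cx,cy,z):return np.array([.6155+.9985*cx-.054*cy,.0948+.054*cx+.9985*cy,z])
t=cv2.imread("pics/raw_t3.png").astype(int)[:,:,::-1]
s=cv2.imread("pics/raw_s4.png").astype(int)[:,:,::-1]
ps,pt=proj("scene",w(.05,-.18,.112)),proj("top",w(.05,-.18,.112));print(ps,pt)
c=[]
for im,p in((s,ps),(t,pt)):
    x0,y0=int(p[0])-25,int(p[1])-20
    m=(im[y0:y0+40,x0:x0+50].max(2)<60).astype(np.uint8);n,l,st,ce=cv2.connectedComponentsWithStats(m)
    o=[(st[k,4],np.linalg.norm(ce[k]+[x0,y0]-p),*(ce[k]+[x0,y0]),st[k,2:4]) for k in range(1,n) if st[k,4]>10];print(o);b=min(o,key=lambda q:q[1]);c.append(b[2:4])
o1,d1=ray("scene",*c[0]);o2,d2=ray("top",*c[1])
A=np.c_[d1,-d2];ab=np.linalg.lstsq(A,o2-o1,rcond=None)[0];p,q=o1+d1*ab[0],o2+d2*ab[1];print(p,q)
X=(p+q)/2-[.6155,.0948,0];print("chest",X[0]*.9985+X[1]*.054,-X[0]*.054+X[1]*.9985,X[2])
E
```

```text
[363.72329395 221.52451629] [317.7040911  129.93742319]
[(np.int32(41), np.float64(22.155974307885245), np.float64(347.3170731707317), np.float64(206.6341463414634), array([ 4, 13], dtype=int32)), (np.int32(90), np.float64(1.8154076383695583), np.float64(364.25555555555553), np.float64(219.7888888888889), array([16, 11], dtype=int32)), (np.int32(21), np.float64(27.202813226427), np.float64(385.6190476190476), np.float64(237.66666666666666), array([4, 7], dtype=int32))]
[]Traceback (most recent call last):
  File "<stdin>", line 11, in <module>
ValueError: min() iterable argument is empty
```

The lid resists lowering with 15 N, so the stay is locked. I'll ease off, release and lift clear.

>>> play_rows:
  plan:
    - [[0.08,0.004,0.0,0,0,0,-1],[0,0,0,0,0,0,-1],[0,0,0,0,0,0,-0.2],[0,0,0,0,0,0,-0.2],[0,0,0,0,0,0,-0.2],[0,0,0,0,0,0,-0.2],[0,0,0.3,0,0,0,-0.2],[0,0,0.5,0,0,0,-0.2],[0,0,0.5,0,0,0,-0.2]]

```text
time_s: 8.4
position: [0.6728, 0.0993, 0.3735]
tcp_rot: [[-0.055, 0.999, -0.003], [0.999, 0.055, -0.001], [-0.0, -0.003, -1.0]]
force: [0.7, -0.6, 0.6]
opening: 0.397
```

>>> play_rows:
  plan:
    - [[-0.442,-0.682,0,0,0,-0.0276,-0.2],[-0.442,-0.682,0,0,0,-0.0276,0.3],[-0.442,-0.682,0,0,0,-0.0276,0.3],[-0.442,-0.682,0,0,0,-0.0276,0.3],[-0.442,-0.682,-0.48,0,0,-0.0276,0.3],[-0.442,-0.682,-0.48,0,0,-0.0276,0.3],[-0.442,-0.682,-0.48,0,0,-0.0276,0.3],[-0.442,-0.682,-0.48,0,0,-0.0276,0.3],[-0.442,-0.682,-0.48,0,0,-0.0276,0.3],[-0.442,-0.682,-0.48,0,0,-0.0276,0.3],[-0.442,-0.682,-0.48,0,0,-0.0276,0.3],[-0.442,-0.682,-0.48,0,0,-0.0276,0.3]]

```text
time_s: 9.6
position: [0.4069, -0.3107, 0.181]
tcp_rot: [[0.835, 0.55, -0.0], [0.55, -0.835, -0.0], [-0.0, 0.0, -1.0]]
force: [0.4, -0.8, 0.6]
opening: 0.653
```

```bash
python3 - <<'E'
from h import *
s=read_state();R=s["tcp_rot"];print(s["position"],np.degrees(np.arctan2(R[1,1],R[0,1])),R[2])
def w(cx,cy,z):return np.array([.6155+.9985*cx-.054*cy,.0948+.054*cx+.9985*cy,z])
save("scene","s5.png");save("top","t5.png")
s=cv2.imread("pics/raw_s5.png").astype(int)[:,:,::-1];t=cv2.imread("pics/raw_t5.png").astype(int)[:,:,::-1]
c=[]
for n,im,h in(("scene",s,15),("top",t,15)):
    p=proj(n,w(.05,-.18,.112));x0,y0=int(p[0])-20,int(p[1])-15
    m=(im[y0:y0+30,x0:x0+40].max(2)<75).astype(np.uint8);N,l,st,ce=cv2.connectedComponentsWithStats(m)
    o=[(st[k,4],np.linalg.norm(ce[k]+[x0,y0]-p),*(ce[k]+[x0,y0])) for k in range(1,N) if st[k,4]>10];print(n,p,o)
    if o:c.append(min(o,key=lambda q:q[1])[2:4])
if len(c)==2:
    o1,d1=ray("scene",*c[0]);o2,d2=ray("top",*c[1])
    ab=np.linalg.lstsq(np.c_[d1,-d2],o2-o1,rcond=None)[0];p,q=o1+d1*ab[0],o2+d2*ab[1]
    X=(p+q)/2;print(p,q);X=X-[.6155,.0948,0];print("chest",X[0]*.9985+X[1]*.054,-X[0]*.054+X[1]*.9985,X[2])
E
```

```text
[ 0.40692236 -0.31065839  0.18101403] -56.66249484151966 [-4.19404301e-04  2.78336991e-04 -9.99999873e-01]
scene [363.72329395 221.52451629] [(np.int32(33), np.float64(20.009343028103867), np.float64(347.6060606060606), np.float64(209.66666666666666)), (np.int32(101), np.float64(1.7472305285260084), np.float64(364.3168316831683), np.float64(219.88118811881188))]
top [317.7040911  129.93742319] [(np.int32(42), np.float64(1.0667981006182619), np.float64(317.3095238095238), np.float64(130.92857142857142))]
[ 0.67277926 -0.07884742  0.11462072] [ 0.6714351  -0.08088286  0.11431915]
chest 0.04709035066905651 -0.17745993172537386 0.11446993209723644
```

>>> play_rows:
  plan:
    - [[0,0,-0.7,0,0,0,0.3],[0,0,-0.7,0,0,0,0.3],[0,0,-0.7,0,0,0,0.3],[0,0,-0.6,0,0,0,0.3],[0,0,-0.5,0,0,0,0.3],[0,0,-0.34,0,0,0,0.3],[0,0,0,0,0,0,0.3]]

```text
time_s: 10.4
position: [0.4077, -0.3079, 0.0031]
tcp_rot: [[0.833, 0.553, -0.003], [0.553, -0.833, 0.003], [-0.001, -0.004, -1.0]]
force: [0.1, 0.1, 1.0]
opening: 0.647
```

>>> play_rows:
  plan:
    - [[0,0,0,0,0,0,-1],[0,0,0,0,0,0,-1],[0,0,0,0,0,0,-1],[0,0,0,0,0,0,-1],[0,0,0,0,0,0,-1],[0,0,0,0,0,0,-1]]

```text
time_s: 11.0
position: [0.4078, -0.3088, 0.0052]
tcp_rot: [[0.834, 0.553, -0.001], [0.553, -0.834, 0.001], [-0.0, -0.002, -1.0]]
force: [-1.3, 1.5, 5.3]
opening: 0.248
```

>>> play_rows:
  plan:
    - [[0,0,0.1,0,0,0,-1],[0,0,0.3,0,0,0,-1],[0,0,0.4,0,0,0,-1],[0,0,0,0,0,0,-1]]

```text
time_s: 11.4
position: [0.4094, -0.3108, 0.0462]
tcp_rot: [[0.834, 0.552, 0.003], [0.552, -0.834, -0.003], [0.001, 0.005, -1.0]]
force: [0.8, -1.1, -3.8]
opening: 0.252
```

```bash
python3 - <<'E'
from h import *
save("scene","s6.png",(170,110,350,260),4)
E
```

```text
(no output)
```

View pics/s6.png

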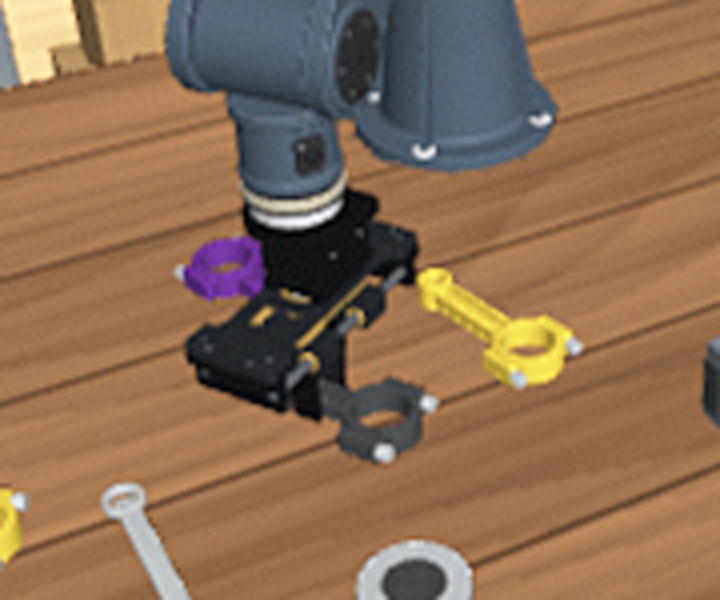

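>>> play_rows:
  plan:
    - [[0.257,0.583,0.42,0,0,-0.014,-1],[0.257,0.583,0.42,0,0,-0.014,-1],[0.257,0.583,0.42,0,0,-0.014,-1],[0.257,0.583,0.42,0,0,-0.014,-1],[0.257,0.583,0.42,0,0,-0.014,-1],[0.257,0.583,0,0,0,-0.014,-1],[0.257,0.583,0,0,0,-0.014,-1],[0.257,0.583,0,0,0,-0.014,-1],[0.257,0.583,0,0,0,-0.014,-1],[0.257,0.583,0,0,0,-0.014,-1],[0.257,0.583,0,0,0,-0.014,-1],[0.257,0.583,0,0,0,-0.014,-1]]

```text
time_s: 12.65
position: [0.5619, 0.0416, 0.1479]
tcp_rot: [[0.998, 0.056, -0.003], [0.056, -0.998, 0.0], [-0.003, -0.0, -1.0]]
force: [0.9, -0.5, -3.6]
opening: 0.248
```

```bash
python3 - <<'E'
from h import *
s=read_state();print(s["position"],s["force"])
save("scene","s7.png",(310,90,490,240),4)
E
```

```text
[0.5618836  0.0416463  0.14793738] [ 0.864902   -0.45902789 -3.56207157]
```

View pics/s7.png

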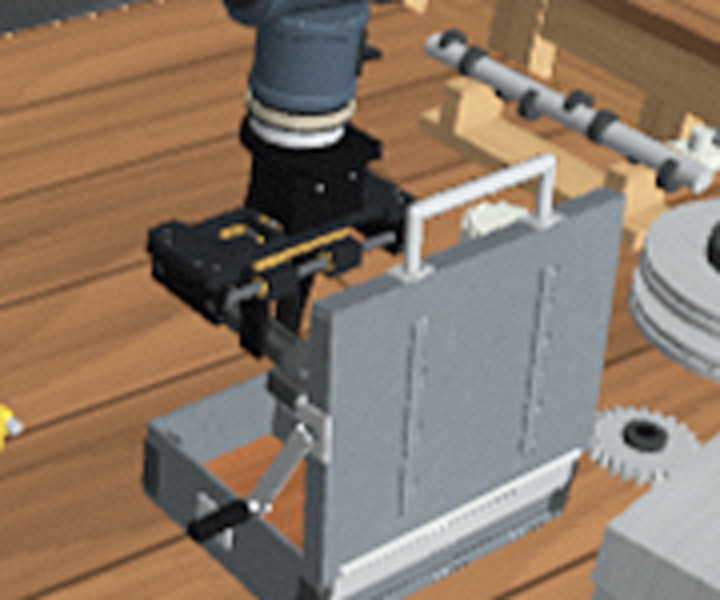

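>>> play_rows:
  plan:
    - [[0,0,-0.3,0,0,0,-1],[0,0,-0.3,0,0,0,-1],[0,0,-0.3,0,0,0,-1],[0.23,0.004,0,0,0,0,-1],[0.23,0.004,0,0,0,0,-1],[0.23,0.004,0,0,0,0,-1],[0.23,0.004,0,0,0,0,-1],[0,0,-0.2,0,0,0,-1],[0,0,-0.2,0,0,0,-1]]

```text
time_s: 13.6
position: [0.6093, 0.041, 0.0846]
tcp_rot: [[0.998, 0.057, 0.001], [0.057, -0.998, -0.0], [0.001, 0.0, -1.0]]
force: [0.4, 0.6, -4.6]
opening: 0.25
```

>>> play_rows:
  plan:
    - [[0,0,-0.3,0,0,0,-1],[0,0,-0.3,0,0,0,-1],[0,0,-0.2,0,0,0,-1],[0,0,-0.1,0,0,0,-1],[0,0,-0.1,0,0,0,-1],[0,0,-0.05,0,0,0,-1],[0,0,0,0,0,0,-1]]

```text
time_s: 14.3
position: [0.6086, 0.0411, 0.0321]
tcp_rot: [[0.998, 0.057, 0.0], [0.057, -0.998, -0.0], [0.0, 0.0, -1.0]]
force: [0.5, 0.3, -3.9]
opening: 0.248
```

>>> play_rows:
  plan:
    - [[0,0,-0.08,0,0,0,-1],[0,0,-0.06,0,0,0,-1],[0,0,-0.04,0,0,0,-1],[0,0,-0.02,0,0,0,-1],[0,0,0,0,0,0,-1]]

```text
time_s: 14.8
position: [0.6076, 0.0407, 0.025]
tcp_rot: [[0.998, 0.056, -0.0], [0.056, -0.998, -0.001], [-0.001, 0.001, -1.0]]
force: [-9.8, -0.8, 14.0]
opening: 0.247
```

Contact at TCP z 0.025 pushed forward and up, most likely the gripper body's rear right edge resting on the stay arm. I'll lift, shift 4 mm forward and yaw 6° to clear it.

>>> play_rows:
  plan:
    - [[0,0,0.15,0,0,0,-1],[0,0,0.15,0,0,0,-1],[-0.08,0.04,0,0,0,-0.017,-1],[0,0,0,0,0,-0.017,-1],[0,0,0,0,0,0,-1]]

```text
time_s: 15.3
position: [0.605, 0.0432, 0.0374]
tcp_rot: [[0.999, -0.049, 0.001], [-0.049, -0.999, 0.0], [0.001, -0.0, -1.0]]
force: [0.1, 0.4, -3.9]
opening: 0.248
```

>>> play_rows:
  plan:
    - [[0,0,-0.1,0,0,0,-1],[0,0,-0.1,0,0,0,-1],[0,0,-0.06,0,0,0,-1],[0,0,-0.04,0,0,0,-1],[0,0,0,0,0,0,-1]]

```text
time_s: 15.8
position: [0.6043, 0.0431, 0.0217]
tcp_rot: [[0.999, -0.049, -0.001], [-0.049, -0.999, 0.0], [-0.001, -0.0, -1.0]]
force: [-0.0, 0.2, -4.9]
opening: 0.252
```

>>> play_rows:
  plan:
    - [[0,0,-0.02,0,0,0,-1],[0,0,-0.02,0,0,0,-1],[0,0,0,0,0,0,-1]]

```text
time_s: 16.1
position: [0.6047, 0.043, 0.0212]
tcp_rot: [[0.999, -0.049, 0.001], [-0.049, -0.999, -0.0], [0.001, 0.0, -1.0]]
force: [-2.2, -0.4, 3.7]
opening: 0.248
```

>>> play_rows:
  plan:
    - [[0,0,0,0,0,0,-0.1],[0,0,0,0,0,0,-0.1],[0,0,0,0,0,0,-0.1],[0,0,0,0,0,0,-0.1],[0,0,0.2,0,0,0,-0.1],[0,0,0.5,0,0,0,-0.1],[0,0,0.7,0,0,0,-0.1],[-0.3,0,0.8,0,0,0,-0.1],[-0.6,0,0.8,0,0,0,-0.1],[-0.6,0,0.7,0,0,0,-0.1]]

```text
time_s: 17.1
position: [0.5293, 0.043, 0.2076]
tcp_rot: [[0.999, -0.049, 0.002], [-0.049, -0.999, -0.0], [0.002, 0.0, -1.0]]
force: [1.0, 0.2, 0.0]
opening: 0.453
```

```bash
python3 - <<'E'
from h import *
s=read_state();print(s["position"],s["force"])
save("top","t8.png",(200,80,380,215),4)
E
```

```text
[0.52934573 0.04297143 0.20763582] [1.03745847 0.18059064 0.01412416]
```

View pics/t8.png

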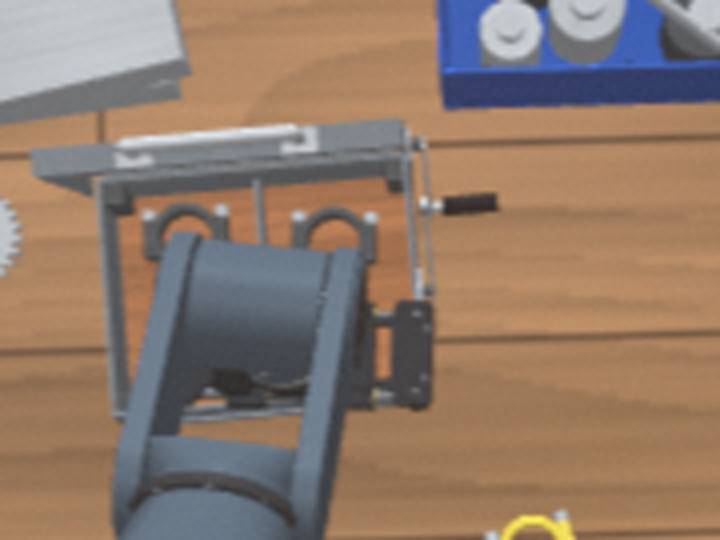

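The rod lies flat in the right bay with its big end at (335,235), the lid stands and the stay is locked with its grip at (470,205). Next I go over the stay grip.

>>> play_rows:
  plan:
    - [[0,-0.222,0,0,0,0.0444,0],[0,-0.222,0,0,0,0.0444,0],[0,-0.222,0,0,0,0.0444,0],[0,-0.222,0,0,0,0.0444,0],[0,-0.222,0,0,0,0.0444,0],[0,-0.222,0,0,0,0.0444,0],[0,-0.222,0,0,0,0.0444,0],[0,-0.222,0,0,0,0.0444,0],[0,-0.222,0,0,0,0.0444,0],[0,-0.222,0,0,0,0.0444,0],[0,-0.222,0,0,0,0.0444,0],[0,-0.222,0,0,0,0.0444,0]]

```text
time_s: 18.35
position: [0.5296, -0.0906, 0.2056]
tcp_rot: [[-0.059, 0.998, 0.001], [0.998, 0.059, -0.0], [-0.0, 0.001, -1.0]]
force: [-0.6, 0.1, -0.1]
opening: 0.5
```

>>> play_rows:
  plan:
    - [[0.57,0,0,0,0,0,0],[0.57,0,0,0,0,0,0],[0.57,0,0,0,0,0,0],[0.57,0,0,0,0,0,0],[0.57,0,0,0,0,0,0],[0,0,0,0,0,0,0]]

```text
time_s: 18.95
position: [0.6756, -0.0904, 0.2054]
tcp_rot: [[-0.054, 0.999, 0.004], [0.999, 0.054, -0.001], [-0.001, 0.004, -1.0]]
force: [-1.2, -0.2, -0.1]
opening: 0.496
```

>>> play_rows:
  plan:
    - [[-0.03,0,-0.5,0,0,0,0],[0,0,-0.5,0,0,0,0],[0,0,-0.5,0,0,0,0],[0,0,-0.4,0,0,0,0],[0,0,-0.3,0,0,0,0],[0,0,0,0,0,0,0]]

```text
time_s: 19.55
position: [0.6683, -0.0896, 0.093]
tcp_rot: [[-0.054, 0.999, -0.005], [0.999, 0.054, 0.002], [0.002, -0.005, -1.0]]
force: [-0.2, -0.1, 0.4]
opening: 0.496
```

>>> play_rows:
  plan:
    - [[0,0,0,0,0,0,-1],[0,0,0,0,0,0,-1],[0,0,0,0,0,0,-1],[0,0,0,0,0,0,-1],[0,0,0,0,0,0,-1]]

```text
time_s: 20.05
position: [0.6728, -0.0902, 0.0966]
tcp_rot: [[-0.053, 0.999, 0.006], [0.999, 0.053, -0.001], [-0.001, 0.006, -1.0]]
force: [2.6, 0.3, 2.2]
opening: 0.177
```

```bash
python3 - <<'E'
from h import *
s=read_state();print(s["position"],s["force"],s["opening"])
save("scene","s9.png",(300,70,480,220),4)
th0=np.arctan2(67.5,57);
for k in range(0,13):
    t=th0+k*4/88;print(k*4,88*np.cos(t)-57,88*np.sin(t)-67.5)
E
```

```text
[ 0.67278215 -0.0902323   0.09657933] [2.62390965 0.32897775 2.15059465] 0.17650303145386836
0 -0.22408803128806198 -0.265367405472702
4 -3.3377981242765316 2.24502197181603
8 -6.562361446918288 4.6113348731576735
12 -9.89111682531361 6.828683064034905
16 -13.317187849782634 8.892486035269343
20 -16.83349707987736 10.798480465254116
24 -20.432780664674965 12.54272902695304
28 -24.10760334815042 14.121628521473369
32 -27.850373828630904 15.531917321409807
36 -31.6533604406031 16.770682108583983
40 -35.5087071264784 17.835363892260517
44 -39.40844966532246 18.723763295407764
48 -43.3445321250241 19.434045098082834
```

View pics/s9.png

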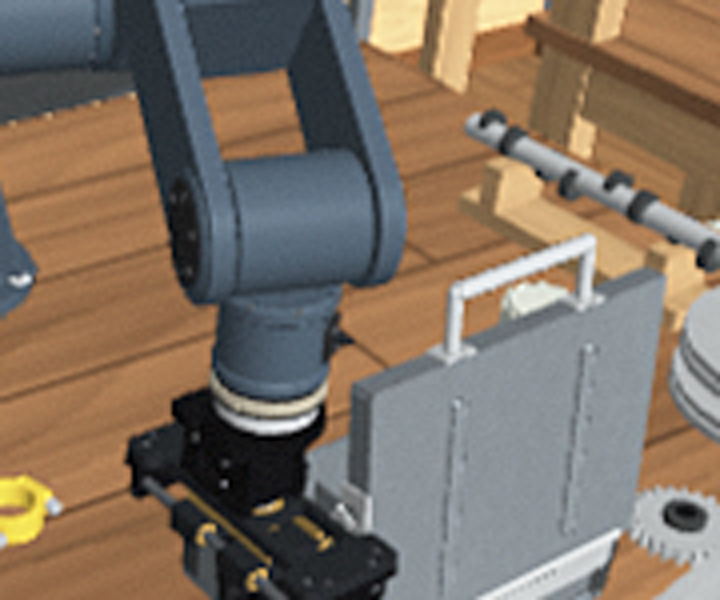

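>>> play_rows:
  plan:
    - [[-0.062,-0.003,0.05,0,0,0,-1],[-0.064,-0.003,0.047,0,0,0,-1],[-0.067,-0.004,0.044,0,0,0,-1],[-0.069,-0.004,0.041,0,0,0,-1],[-0.07,-0.004,0.038,0,0,0,-1],[-0.072,-0.004,0.035,0,0,0,-1],[0,0,0,0,0,0,-1]]

```text
time_s: 20.8
position: [0.6542, -0.0913, 0.1103]
tcp_rot: [[-0.053, 0.999, 0.01], [0.999, 0.053, -0.001], [-0.001, 0.01, -1.0]]
force: [5.9, 2.4, 4.1]
opening: 0.173
```

>>> play_rows:
  plan:
    - [[-0.075,-0.004,0.032,0,0,0,-1],[-0.075,-0.004,0.028,0,0,0,-1],[-0.076,-0.004,0.025,0,0,0,-1],[-0.077,-0.004,0.021,0,0,0,-1],[0,0,0,0,0,0,-1]]

```text
time_s: 21.3
position: [0.64, -0.0921, 0.1167]
tcp_rot: [[-0.053, 0.999, 0.012], [0.999, 0.053, -0.001], [-0.002, 0.012, -1.0]]
force: [5.8, 2.8, 8.0]
opening: 0.172
```

>>> play_rows:
  plan:
    - [[0.02,0,0.03,0,0,0,-1],[0,0,0,0,0,0,-0.2],[0,0,0,0,0,0,-0.1],[0,0,0,0,0,0,0],[0,0,0,0,0,0,0],[0,0,0.2,0,0,0,0],[0,0,0.6,0,0,0,0],[0,0,0.8,0,0,0,0]]

```text
time_s: 22.1
position: [0.6344, -0.0916, 0.1938]
tcp_rot: [[-0.054, 0.999, -0.006], [0.999, 0.054, 0.002], [0.002, -0.006, -1.0]]
force: [0.1, 0.3, 0.4]
opening: 0.495
```

```bash
python3 - <<'E'
from h import *
s=read_state();print(s["position"],s["force"])
save("scene","s10.png",(300,70,480,220),4)
E
```

```text
[ 0.6343542  -0.09162203  0.19376144] [0.08810978 0.3151603  0.44315341]
```

View pics/s10.png

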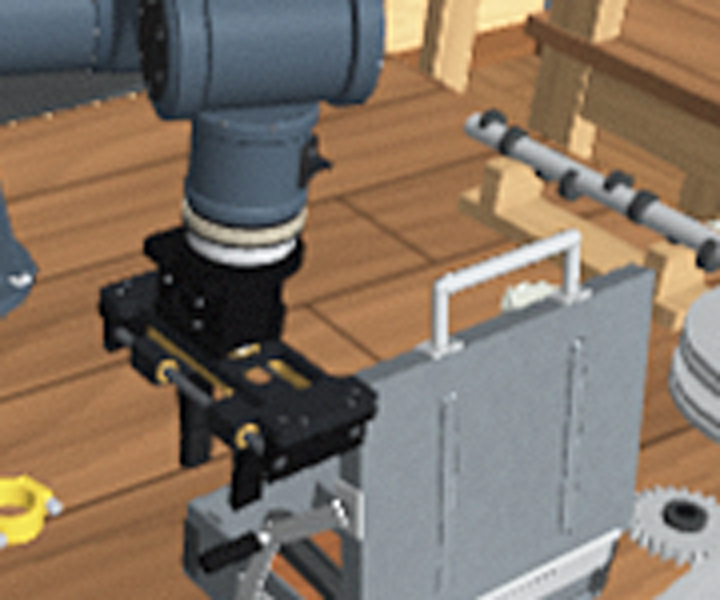

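```bash
python3 - <<'E'
from h import *
r=np.hypot(.247,.004);p0=np.arctan2(-.004,.247)
for th in(1.3,1.34,1.38,1.42,1.46):
    x=.1-r*np.cos(th+p0);z=.08+r*np.sin(th+p0)
    print(th,[((proj("scene",[.6155+.9985*x-.054*cy,.0948+.054*x+.9985*cy,z])-[300,70])*4).round(1).tolist() for cy in(-.06,.06)],.6155+.9985*x,z-.019)
E
```

```text
1.3 [[409.9, 281.8], [542.7, 233.2]] 0.6455284462531761 0.29792887648354827
1.34 [[421.0, 284.7], [554.1, 235.6]] 0.6550447121270725 0.30053567056751
1.38 [[432.2, 288.3], [565.8, 238.6]] 0.6646574535971236 0.3027592586767815
1.42 [[443.5, 292.5], [577.5, 242.2]] 0.6743512923275862 0.304596083544728
1.46 [[455.1, 297.4], [589.5, 246.5]] 0.6841107202444001 0.30604320664339596
```

>>> play_rows:
  plan:
    - [[-0.2,0,0.9,0,0,0,0],[-0.2,0,0.9,0,0,0,0],[-0.2,0,0.9,0,0,0,0],[0,0,0.9,0,0,0,0],[0,0,0.4,0,0,0,0]]

```text
time_s: 22.65
position: [0.6071, -0.0925, 0.401]
tcp_rot: [[-0.053, 0.999, 0.009], [0.999, 0.054, -0.003], [-0.004, 0.008, -1.0]]
force: [0.5, 0.2, -0.6]
opening: 0.498
```

>>> play_rows:
  plan:
    - [[0.24,0.764,0,0,0,0,0],[0.24,0.764,0,0,0,0,0],[0.24,0.764,0,0,0,0,0],[0.24,0.764,0,0,0,0,0],[0.24,0.764,0,0,0,0,0],[0,0,0,0,0,0,0]]

```text
time_s: 23.25
position: [0.6664, 0.104, 0.3947]
tcp_rot: [[-0.06, 0.998, 0.0], [0.998, 0.06, 0.002], [0.002, 0.0, -1.0]]
force: [-0.3, -0.6, 0.4]
opening: 0.5
```

```bash
python3 - <<'E'
from h import *
s=read_state();print(s["position"],s["force"])
save("scene","s11.png",(300,50,480,200),4)
E
```

```text
[0.6664379 0.104049  0.3946787] [-0.29905318 -0.63580965  0.38966802]
```

View pics/s11.png

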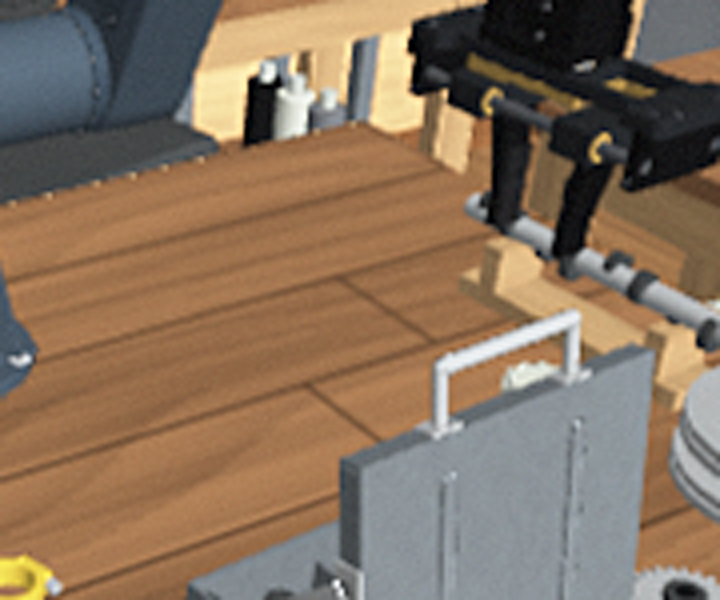

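The open fingers are above the handle bar (440–578, 365–318 in the crop), with the lid standing. I'll descend and grip.

>>> play_rows:
  plan:
    - [[0,-0.08,-0.5,0,0,0,0],[0,0,-0.5,0,0,0,0],[0,0,-0.4,0,0,0,0],[0,0,-0.25,0,0,0,0],[0,0,-0.15,0,0,0,0],[0,0,0,0,0,0,0],[0,0,0,0,0,0,-0.5],[0,0,0,0,0,0,-1],[0,0,0,0,0,0,-1],[0,0,0,0,0,0,-1],[0,0,0,0,0,0,-1]]

```text
time_s: 24.4
position: [0.6663, 0.0951, 0.3051]
tcp_rot: [[-0.054, 0.999, 0.001], [0.999, 0.054, -0.0], [-0.0, 0.001, -1.0]]
force: [-2.9, -0.5, 1.2]
opening: 0.131
```

```bash
python3 - <<'E'
from rig import *
import numpy as np
r=np.hypot(.247,.004);p0=np.arctan2(-.004,.247)
P=lambda t:np.array([-r*np.cos(t+p0),r*np.sin(t+p0)])
A=np.linspace(1.38,0,37)
D=[];
for i in range(36):
    d=P(A[i+1])-P(A[i]);D.append([round(float(v),3) for v in(d[0]*.9985/.05,d[0]*.054/.05,d[1]/.05,0,0,0,-1)])
for k in range(3):print(round(A[12*k+12],3),D[12*k:12*k+12])
s=read_state();print(s["position"],s["force"],s["opening"])
E
```

```text
0.92 [[-0.184, -0.01, -0.042, 0.0, 0.0, 0.0, -1.0], [-0.183, -0.01, -0.05, 0.0, 0.0, 0.0, -1.0], [-0.18, -0.01, -0.056, 0.0, 0.0, 0.0, -1.0], [-0.178, -0.01, -0.063, 0.0, 0.0, 0.0, -1.0], [-0.176, -0.009, -0.07, 0.0, 0.0, 0.0, -1.0], [-0.173, -0.009, -0.077, 0.0, 0.0, 0.0, -1.0], [-0.17, -0.009, -0.083, 0.0, 0.0, 0.0, -1.0], [-0.166, -0.009, -0.09, 0.0, 0.0, 0.0, -1.0], [-0.163, -0.009, -0.096, 0.0, 0.0, 0.0, -1.0], [-0.159, -0.009, -0.102, 0.0, 0.0, 0.0, -1.0], [-0.155, -0.008, -0.108, 0.0, 0.0, 0.0, -1.0], [-0.151, -0.008, -0.114, 0.0, 0.0, 0.0, -1.0]]
0.46 [[-0.146, -0.008, -0.12, 0.0, 0.0, 0.0, -1.0], [-0.142, -0.008, -0.126, 0.0, 0.0, 0.0, -1.0], [-0.137, -0.007, -0.131, 0.0, 0.0, 0.0, -1.0], [-0.132, -0.007, -0.136, 0.0, 0.0, 0.0, -1.0], [-0.126, -0.007, -0.141, 0.0, 0.0, 0.0, -1.0], [-0.121, -0.007, -0.146, 0.0, 0.0, 0.0, -1.0], [-0.115, -0.006, -0.15, 0.0, 0.0, 0.0, -1.0], [-0.109, -0.006, -0.155, 0.0, 0.0, 0.0, -1.0], [-0.103, -0.006, -0.159, 0.0, 0.0, 0.0, -1.0], [-0.097, -0.005, -0.162, 0.0, 0.0, 0.0, -1.0], [-0.091, -0.005, -0.166, 0.0, 0.0, 0.0, -1.0], [-0.084, -0.005, -0.169, 0.0, 0.0, 0.0, -1.0]]
0.0 [[-0.078, -0.004, -0.173, 0.0, 0.0, 0.0, -1.0], [-0.071, -0.004, -0.175, 0.0, 0.0, 0.0, -1.0], [-0.064, -0.003, -0.178, 0.0, 0.0, 0.0, -1.0], [-0.058, -0.003, -0.18, 0.0, 0.0, 0.0, -1.0], [-0.051, -0.003, -0.182, 0.0, 0.0, 0.0, -1.0], [-0.044, -0.002, -0.184, 0.0, 0.0, 0.0, -1.0], [-0.037, -0.002, -0.186, 0.0, 0.0, 0.0, -1.0], [-0.029, -0.002, -0.187, 0.0, 0.0, 0.0, -1.0], [-0.022, -0.001, -0.188, 0.0, 0.0, 0.0, -1.0], [-0.015, -0.001, -0.189, 0.0, 0.0, 0.0, -1.0], [-0.008, -0.0, -0.189, 0.0, 0.0, 0.0, -1.0], [-0.001, -0.0, -0.189, 0.0, 0.0, 0.0, -1.0]]
[0.66634904 0.09505025 0.30509747] [-2.90083868 -0.5468556   1.22241143] 0.13143585767101085
```

>>> play_rows:
  plan:
    - [[-0.184,-0.01,-0.042,0,0,0,-1],[-0.183,-0.01,-0.05,0,0,0,-1],[-0.18,-0.01,-0.056,0,0,0,-1],[-0.178,-0.01,-0.063,0,0,0,-1],[-0.176,-0.009,-0.07,0,0,0,-1],[-0.173,-0.009,-0.077,0,0,0,-1],[-0.17,-0.009,-0.083,0,0,0,-1],[-0.166,-0.009,-0.09,0,0,0,-1],[-0.163,-0.009,-0.096,0,0,0,-1],[-0.159,-0.009,-0.102,0,0,0,-1],[-0.155,-0.008,-0.108,0,0,0,-1],[-0.151,-0.008,-0.114,0,0,0,-1]]

```text
time_s: 25.6
position: [0.5634, 0.0896, 0.2566]
tcp_rot: [[-0.054, 0.999, -0.001], [0.999, 0.054, 0.0], [0.0, -0.001, -1.0]]
force: [1.0, 1.5, -0.0]
opening: 0.125
```

>>> play_rows:
  plan:
    - [[-0.146,-0.008,-0.12,0,0,0,-1],[-0.142,-0.008,-0.126,0,0,0,-1],[-0.137,-0.007,-0.131,0,0,0,-1],[-0.132,-0.007,-0.136,0,0,0,-1],[-0.126,-0.007,-0.141,0,0,0,-1],[-0.121,-0.007,-0.146,0,0,0,-1],[-0.115,-0.006,-0.15,0,0,0,-1],[-0.109,-0.006,-0.155,0,0,0,-1],[-0.103,-0.006,-0.159,0,0,0,-1],[-0.097,-0.005,-0.162,0,0,0,-1],[-0.091,-0.005,-0.166,0,0,0,-1],[-0.084,-0.005,-0.169,0,0,0,-1]]

```text
time_s: 26.8
position: [0.4937, 0.0858, 0.1684]
tcp_rot: [[-0.054, 0.999, -0.0], [0.999, 0.054, 0.0], [0.0, -0.0, -1.0]]
force: [-0.3, 4.9, -1.8]
opening: 0.126
```

>>> play_rows:
  plan:
    - [[-0.078,-0.004,-0.173,0,0,0,-1],[-0.071,-0.004,-0.175,0,0,0,-1],[-0.064,-0.003,-0.178,0,0,0,-1],[-0.058,-0.003,-0.18,0,0,0,-1],[-0.051,-0.003,-0.182,0,0,0,-1],[-0.044,-0.002,-0.184,0,0,0,-1],[-0.037,-0.002,-0.186,0,0,0,-1],[-0.029,-0.002,-0.187,0,0,0,-1],[-0.022,-0.001,-0.188,0,0,0,-1],[-0.015,-0.001,-0.15,0,0,0,-1],[-0.008,0,-0.1,0,0,0,-1],[0,0,0,0,0,0,-1]]

```text
time_s: 28.0
position: [0.471, 0.0844, 0.074]
tcp_rot: [[-0.054, 0.999, 0.001], [0.999, 0.054, 0.0], [-0.0, 0.001, -1.0]]
force: [1.3, 5.3, -3.9]
opening: 0.125
```

>>> play_rows:
  plan:
    - [[0,0,-0.1,0,0,0,-1],[0,0,-0.08,0,0,0,-1],[0,0,-0.06,0,0,0,-1],[0,0,-0.04,0,0,0,-1],[0,0,0,0,0,0,-1]]

```text
time_s: 28.5
position: [0.4709, 0.0844, 0.0625]
tcp_rot: [[-0.054, 0.999, 0.002], [0.999, 0.054, -0.0], [-0.0, 0.002, -1.0]]
force: [-3.7, 5.1, 16.3]
opening: 0.127
```

>>> play_rows:
  plan:
    - [[0,0,-0.03,0,0,0,-1],[0,0,0,0,0,0,-1],[0,0,0,0,0,0,-1]]

```text
time_s: 28.8
position: [0.471, 0.0844, 0.0623]
tcp_rot: [[-0.054, 0.999, 0.003], [0.999, 0.054, -0.0], [-0.001, 0.003, -1.0]]
force: [-5.1, 5.5, 27.9]
opening: 0.127
```

```bash
cat > cmp.py <<'E'
from h import *
import sys
def comp(new):
    a=cv2.imread("pics/raw_s1.png",0).astype(np.float32);b=cv2.imread("pics/raw_"+new,0).astype(np.float32)
    # scene px patches: stay+grip, lid right edge, handle right leg
    def w(cx,cy,z):return np.array([.6155+.9985*cx-.054*cy,.0948+.054*cx+.9985*cy,z])
    for n,X,h in(("lid front right",w(-.1,-.13,.08),9),("grip",w(-.096,-.18,.04),9),("handle leg",w(-.147,-.06,.076),7),("lid mid right",w(0,-.13,.08),9)):
        u,v=proj("scene",X).round().astype(int)
        T=a[v-h:v+h+1,u-h:u+h+1];S=b[v-h-6:v+h+7,u-h-6:u+h+7]
        r=cv2.matchTemplate(S,T,cv2.TM_CCOEFF_NORMED);m=np.unravel_index(r.argmax(),r.shape);print(n,(u,v),"shift",m[1]-6,m[0]-6,r.max().round(3),"same",r[6,6].round(3))
s=read_state();print(s["position"],s["force"],s["opening"])
save("scene",sys.argv[1]);comp(sys.argv[1])
E
python3 cmp.py s12.png
```

```text
[0.47099344 0.08437424 0.06233247] [-5.10397447  5.53095751 27.90353792] 0.12665796790737693
lid front right (np.int64(345), np.int64(196)) shift 0 0 0.992 same 0.992
grip (np.int64(332), np.int64(212)) shift 0 0 0.997 same 0.997
handle leg (np.int64(354), np.int64(182)) shift 0 0 0.997 same 0.997
lid mid right (np.int64(366), np.int64(214)) shift 0 0 0.994 same 0.994
```

The image patches match the original shut state exactly, so the lid is shut; the bar had slid slightly in the fingers. I'll ease off the force, release and retreat.

>>> play_rows:
  plan:
    - [[0,0,0.04,0,0,0,-1],[0,0,0,0,0,0,-0.5],[0,0,0,0,0,0,-0.2],[0,0,0,0,0,0,-0.2],[0,0,0,0,0,0,-0.2],[0,0,0.2,0,0,0,-0.2],[0,0,0.5,0,0,0,-0.2],[0,0,0.8,0,0,0,-0.2],[0,0,0.9,0,0,0,-0.2],[0,0,0.9,0,0,0,-0.2],[0,0,0.4,0,0,0,-0.2],[0,0,0,0,0,0,-0.2]]

```text
time_s: 30.05
position: [0.4725, 0.0842, 0.2505]
tcp_rot: [[-0.054, 0.999, 0.009], [0.999, 0.054, -0.001], [-0.001, 0.009, -1.0]]
force: [0.5, -0.4, -0.3]
opening: 0.403
```

```bash
python3 cmp.py s13.png; python3 - <<'E'
from h import *
a=cv2.imread("pics/raw_s1.png").astype(int);b=cv2.imread("pics/raw_s13.png").astype(int)
m=(abs(a-b).max(2)>60).astype(np.uint8);n,l,st,ce=cv2.connectedComponentsWithStats(m)
print([st[k].tolist() for k in range(1,n) if st[k,4]>25])
E
```

```text
[0.47252836 0.08422811 0.25052693] [ 0.49416392 -0.41746323 -0.34864091] 0.4034799884243821
lid front right (np.int64(345), np.int64(196)) shift 0 0 0.995 same 0.995
grip (np.int64(332), np.int64(212)) shift 0 0 0.997 same 0.997
handle leg (np.int64(354), np.int64(182)) shift 0 0 0.997 same 0.997
lid mid right (np.int64(366), np.int64(214)) shift 0 0 0.995 same 0.995
[[271, 0, 54, 53, 1340], [296, 0, 61, 85, 2530], [348, 0, 48, 36, 875], [347, 0, 66, 134, 2915], [415, 0, 54, 82, 1635], [248, 62, 18, 33, 411], [267, 74, 23, 27, 258], [230, 207, 51, 28, 513]]
```

```bash
python3 -c "
from rig import *
print(hand_in())"
```

```text
the job is handed in; nothing more can be done
None
```

The rod is in the chest's right-hand bay, lying flat with its big end to the back. The lid is fully shut, and I handed the job in at about 30 s; no verdict was given.

**Order of work:**
- **Lid up:** I raised it by the handle until the stay locked. When I tried to lower it, it held against 15 N.
- **Rod:** I laid the rod on the floor of the bay, about 3° off the chest's axis.
- **Stay:** I swung its grip about 39 mm to free it.
- **Lid down:** I lowered it by the handle all the way.

**Last checks:**
- Four image patches on the lid, handle and stay grip matched the first picture with no shift, so the lid is shut.
- Against the first scene picture, the only large changes are the arm and the rod gone from the bench, so the other bench parts look unmoved.
- After release, the force on the arm read about zero.

**What didn't go smoothly:**
- **Placing the rod:** the gripper body touched something, most likely the locked stay arm, at about 17 N. I lifted off, shifted 4 mm and turned 6°, and the second try went in clear.
- **Closing the lid:** the gripper stopped about 4 mm higher than when I first gripped the handle, with up to 28 N pressing down. The picture showed the lid already shut, so the bar had most likely slid in the fingers.
- **Not checked:** I did not look into the chest again once the lid was down. The last view inside was just after I placed the rod.

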